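Clear a card punch and hold its guard open

ROBOT

A 6-joint arm with a two-finger parallel gripper is mounted at the origin on a cart in front of the work surface, level with it; the furniture and walls round the work are solid. World frame = base frame: x ahead of the robot, y to its left, z up, the work surface at z = 0. Lengths are in m, angles in rad, forces in N, time in s.
With the tool pointing down it reaches from about 0.35 to 0.975 m from the base axis. Payload 4.9 kg.
Tool frame: the origin (TCP) lies at the very end of the fingers, on their centre line; the grasp point (between the pads) lies 19 mm behind it; z points along the fingers, y is the line along which they close (so a half turn about z gives the same grasp; the last joint's range is limited). The gripper opens to 85 mm and grips with 20 to 120 N. Pads are 22 mm wide; open, the fingers measure 114 mm over their backs; the gripper's body (76 mm by 85 mm) begins 54 mm behind the grasp point. The pads swing forward as they close: fully open they stand 13 mm farther back than shut.
Start: joints at [1.186, 0.053, 1.613, -0, 1.476, -0.119], TCP at [0.164, 0.603, 0.231] pointing down, gripper open.
Joint ranges: [-3.01, 3.01], [-1.01, 2.22], [0.06, 2.58], [-1.02, 4.17], [0.09, 2.62], [-3.14, 3.14]. Speed limits (rad/s): [2.57, 2.57, 3.14, 3.14, 3.14, 3.14].

INTERFACE

Orientations are given as a unit quaternion [w, x, y, z].
In Python, from workcell import env gives the robot as it stands. The module is installed in compiled form; this text tells all that it offers.
- The arm moves only by the shell command python3 -m inch 'ROWS'. ROWS is JSON, a list that holds one entry, the list of rows, each a list of 7 numbers: the shift along the world's x, y, z in m, then the turn, a rotation vector about the world's x, y, z in degrees, then the closure, from -1 (fully open) to 1 (shut). A call has 1 to 10 rows; each row shifts and turns the commanded pose from where the row before left it; what a row does not reach is not made up. A row lasts 1/12 s, in which the tool goes at most 41.7 mm and 7.16 degrees, less where a joint would pass 70% of its speed; a pose out of reach is approached as far as the arm can. A call with a gripper value outside its range is refused whole. The fingers move at their own pace and stop on an object; the grip force is fixed at half the most. Time passes only in rows, so rows that do not move let the fingers close. It gives the time, the measured TCP pose, the force, the opening and the grip force at its end, in the units of the state.
- env.get_obs(): the state, without advancing time (a new reading comes with each control period).
- env.grab_frame(name): name is "scene" or "top"; returns the picture (384x512x3 uint8, red, green, blue); there is no depth.
- env.camera_model(name): a dict with "K" (3x3 intrinsics, pixels), "D" ([k1, k2, p1, p2, k3] as OpenCV has them; the pictures are not rectified), "R" (3x3) and "t" (3): a world point X has camera coordinates R X + t. Camera axes: x right, y down, z forward; pixel columns grow to the right and rows downward; lengths in m; the calibration is good to about 2 mm. A picture is of the moment at which its call begins. camera_model takes no time and is no camera call.
- env.sign_off(): hands the job in; it is judged then, once.
Trained networks look in the newest picture that a camera, given by its name, has taken for a name from the list of things; names that differ only in an ending like _2 or _b are one class to them, and where a whole thing is asked for, a point or a joint stands for the part that bears it (a point fixed in the world has none). Each returns a list of dicts, best first, with "confidence" (0 to 1); they miss things now and then, are a little off and sometimes report something else, mostly with a low value. They report only what shows in the picture. A call takes as long as a camera call.
- env.recognise(camera, name): "extent" ([left, top, right, bottom] in pixels, round what is visible of it).
- env.silhouettes(camera, name): "mask" (384x512 bool, what is visible of it) and "extent" ([left, top, right, bottom] in pixels, round what is visible of it).
The state is a dict: "t": time; "joints": joint angles; "qvel": joint speeds; "joint_efforts": joint torques, N m; "eef_pos": TCP position; "eef_rot": TCP orientation; "ft_force": force on the tool from outside, world axes, zero at the start; "moment": the same for the moment, N m; "finger_gap": finger opening in m; "grip_force": force on a finger pad.
Only numpy, scipy, OpenCV 4.12 (cv2) and the standard library are available. Lean on these libraries where they do the work, as an engineer would, in place of code of your own. Each camera call takes 0.05 s, during which the arm holds its last target. There are 200 camera calls.

TASK

A colleague wants to get at the die of the card punch on the desk. With the brush, sweep the three off-cuts from the punch's feed table into the trough on its right while the guard is still shut, without touching the off-cuts with the gripper, and stand the brush back on the desk on its bristles, clear of the punch. Then lift the sprung guard to 45 degrees and finish while still holding it there steadily (it snaps shut if let go); leave the mug, stapler and staple box where they are.

Things in the scene. Friction and masses are not known exactly. Their poses are not given: they have to be found in the camera images.
- punch: Desk card punch, grey, fixed to the desk, 262 x 236 mm. Origin on the desk under its middle; its x points away from the robot at yaw 0, y left, z up. Feed table in front, trough on the right (-y), guard over the die bed at the back. Shut, the guard's front face is at x 7 mm, its top 75 mm high, the cheeks beside it 80 mm high.
- feed_table (a point): Middle of the feed table's top: flat bare aluminium plate 122 mm (x) by 226 mm (y), 30 mm above the desk, at punch frame (-62, 0) mm. The machine's grey body under it ends 5 mm outside it. Axes as the punch's.
- trough (a point): Middle of the inner floor of the trough for off-cuts: open grey tray, inside 132 mm (x) by 100 mm (y), floor 4 mm and walls 18 mm above the desk, at punch frame (-52, -168) mm, against the right side of the machine. Axes as the punch's.
- guard (a joint): Angle of the guard about its hinge in rad: 0 shut, 0.785 at 45 degrees, end stop 1.5. A spring and the guard's weight pull it shut from any angle: about 2 to 4 N at the knob, growing as it opens.
- guard_knob (a point): Centre of the guard's knob: a black barrel 30 mm long (along the punch's y) and 20 mm in diameter, on a 10 mm steel post in the middle of the guard's front edge; at rest 110 mm above the desk, 35 mm above the guard's top. Pinched on its two flat ends it can turn between the fingers. The point turns with the guard.
- guard_hinge (a point): Middle of the guard's hinge axis, which runs along the punch's y at its back edge, 72 mm above the desk (punch frame x 125 mm). Shut, the knob's centre lies 106 mm in front of it and 38 mm above it; opening swings the knob up and away from the robot.
- brush: Bench brush, loose, about 0.16 kg, standing on its bristles on the desk to the left of the punch. Origin at the centre of its underside, z up, x along its length. Bristle block 100 x 28 mm and 26 mm high (stiff), wooden head 106 x 34 mm from 26 to 40 mm, upright ridge handle 84 x 22 mm from 38 to 84 mm high.
- brush_grip (a point): Middle of the brush's handle, 64 mm above its underside; the handle is 22 mm thick along the brush's y. Axes as the brush's.
- offcut_0_c (a point): Centre of an off-cut of thick brown board, 32 x 20 x 16 mm, loose, about 15 g, lying on the feed table.
- offcut_1_c (a point): Centre of a round off-cut, 26 mm in diameter, 16 mm high, loose, about 15 g, standing flat on the feed table.
- offcut_2_c (a point): Centre of an off-cut 22 x 22 x 18 mm, loose, about 15 g, lying on the feed table.
- offcut_0: The 32 x 20 x 16 mm off-cut; origin at the centre of its underside.
- offcut_1: The round off-cut; origin at the centre of its underside.
- offcut_2: The 22 x 22 x 18 mm off-cut; origin at the centre of its underside.
- mug: Bystander: brown mug, 81 x 116 x 94 mm, loose. Origin at the centre of its underside.
- stapler: Bystander: blue stapler lying on its side, 44 x 128 x 30 mm, loose. Origin at the centre of its underside.
- staple_box: Bystander: small red box of staples, 36 x 52 x 22 mm, loose. Origin at the centre of its underside.

How it is judged:
By the outcome, as a careful person would: the job done as asked, in the order asked, and still so for the second after the job is handed in, while the arm keeps its last pose, push and grip.
It also fails if it takes over 54 s, if anything falls off the work surface, if the arm or the gripper's body presses on something with over 40 N, if the wrist force passes 120 N, or if a joint passes its speed limit or range.

## Working session

There is one attempt and no reset: what is moved stays moved. The work goes in short steps, Python scripts to look and compute and a shell command to move; the robot and the scene stay as the last step left them, time stands still between calls to the robot, and variables do not carry over. Pictures are saved under pics/ and viewed, at most 10 in all, crops included, and the job is handed in when it is done.

```bash
mkdir -p pics
python3 - <<'E'
from workcell import env
import cv2
for c in("scene","top"):
    f=env.grab_frame(c); cv2.imwrite(f"pics/{c}0.png",f[:,:,::-1])
    m=env.camera_model(c); print(c,m["K"],m["D"],m["R"],m["t"])
    for n in("punch","brush","offcut_0","mug","stapler","staple_box","guard_knob"):
        print(n,[( [round(float(v)) for v in d["extent"]],round(d["confidence"],2)) for d in env.recognise(c,n)][:4])
print(env.get_obs())
E
```

```text
scene [[370.64557861   0.         252.5370799 ]
 [  0.         370.64557861 196.1551465 ]
 [  0.           0.           1.        ]] [-0.06067987  0.          0.          0.          0.        ] [[-0.59567674 -0.80315455 -0.01058205]
 [-0.61401581  0.46381244 -0.63864123]
 [ 0.5178357  -0.37392618 -0.76943187]] [0.51250898 0.33606502 0.7887352 ]
punch [([230, 144, 375, 256], 0.66)]
brush []
offcut_0 [([320, 193, 330, 208], 0.55), ([297, 213, 308, 228], 0.5), ([230, 143, 379, 259], 0.44), ([305, 194, 314, 210], 0.42)]
mug [([152, 193, 197, 238], 0.74)]
stapler [([119, 253, 158, 294], 0.65)]
staple_box [([167, 304, 192, 323], 0.64)]
guard_knob [([233, 150, 318, 214], 0.67)]
top [[443.15321768   0.         256.81111959]
 [  0.         443.15321768 197.56708426]
 [  0.           0.           1.        ]] [-0.14018427  0.          0.          0.          0.        ] [[ 3.53874361e-03 -9.99672013e-01 -2.53642211e-02]
 [-9.88446804e-01  3.46652911e-04 -1.51567793e-01]
 [ 1.51526874e-01  2.56075428e-02 -9.88121379e-01]] [0.19353357 0.59829426 1.21841055]
punch [([255, 158, 375, 255], 0.59)]

[... 273 characters left out ...]
8, 'joints': array([ 1.18603756e+00,  5.26468702e-02,  1.61289398e+00, -4.19242852e-06,
        1.47596214e+00, -1.19000752e-01]), 'qvel': array([-2.86003086e-03,  1.01550360e-03, -3.24806863e-03,  1.58282808e-03,
        3.73512066e-05, -6.61585358e-05]), 'joint_efforts': array([ 1.44832247e-04, -3.93614459e+01, -3.70447111e+01, -1.42208319e-04,
        3.19847422e-04, -2.01376835e-06]), 'eef_pos': array([0.16414958, 0.60305312, 0.23134015]), 'eef_rot': array([1.31940676e-05, 1.32488120e-01, 9.91184592e-01, 4.28967400e-05]), 'ft_force': array([-0.52695388, -0.22286873,  0.18445473]), 'moment': array([0.03744611, 0.0057845 , 0.02977492]), 'grip_force': 0.0, 'finger_gap': 0.08556258555960801}
```

```bash
cat > h.py <<'E'
import numpy as np, cv2
from workcell import env
def pt(c,uv,z):
    "world points of pixels on the plane at height z"
    m=env.camera_model(c); n=cv2.undistortPoints(np.float64(uv).reshape(-1,1,2),np.array(m["K"]),np.array(m["D"]))[:,0]
    R=np.array(m["R"]); C=-R.T@np.array(m["t"]); d=np.c_[n,np.ones(len(n))]@R
    return C+d*((np.reshape(z,-1)-C[2])/d[:,2])[:,None]
def px(c,X):
    m=env.camera_model(c); R=np.array(m["R"])
    return cv2.projectPoints(np.float64(X).reshape(-1,1,3),cv2.Rodrigues(R)[0],np.array(m["t"]),np.array(m["K"]),np.array(m["D"]))[0][:,0]
E
python3 - <<'E'
import cv2
a=cv2.imread("pics/top0.png")[140:275,120:390]; cv2.imwrite("pics/top0c.png",cv2.resize(a,None,fx=2.96,fy=2.96,interpolation=2))
a=cv2.imread("pics/scene0.png")[130:270,220:395]; cv2.imwrite("pics/scene0c.png",cv2.resize(a,None,fx=4,fy=4,interpolation=2))
E
```

```text
(no output)
```

View pics/top0c.png

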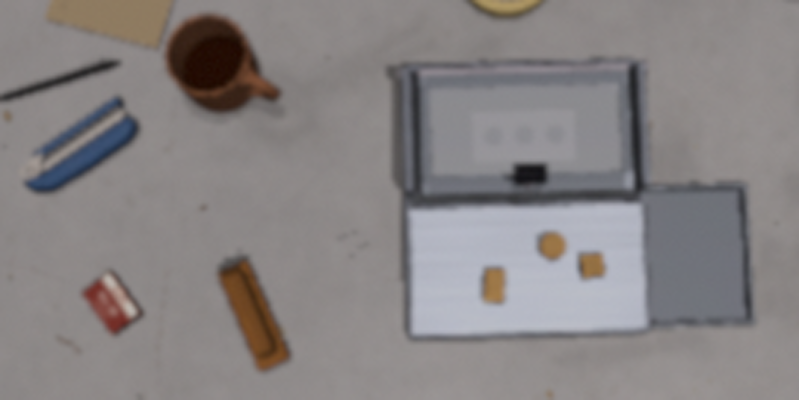

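View pics/scene0c.png

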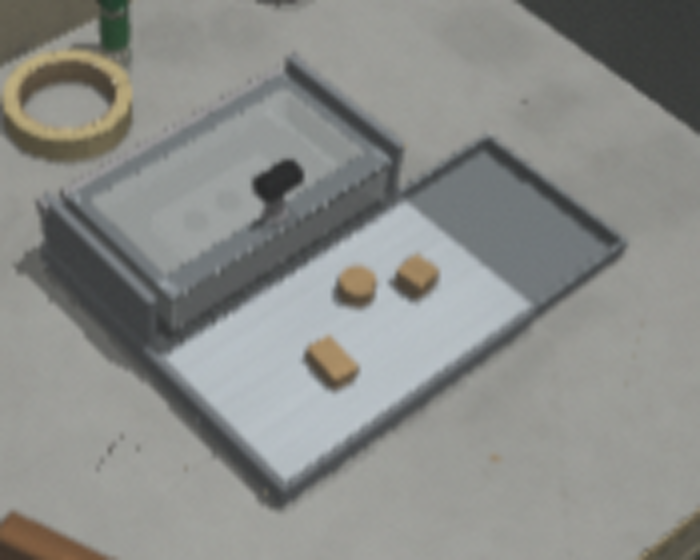

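Run:
```python
from h import *
from scipy.optimize import minimize
f=lambda u:np.array(u)/2.96+[120,140]
P=pt("top",f([(408,207),(645,203),(648,328),(411,335)]),.03)[:,:2]; print("table top",P.round(4).tolist())
g=lambda u:np.array(u)/4+[220,130]
print("table scene",pt("scene",g([(168,350),(408,203),(530,303),(285,485)]),.03)[:,:2].round(4).tolist())
m=P.mean(0); ex=(P[0]+P[1]-P[2]-P[3]); ey=P[0]+P[3]-P[1]-P[2]
print("ctr",m,"yaw ex",np.degrees(np.arctan2(ex[1],ex[0])),"ey",np.degrees(np.arctan2(-ey[0],ey[1])))
print("knob",pt("top",f([(529,174)]),.11),pt("scene",g([(278,181)]),.11))
print("offc top",pt("top",f([(494,285),(552,246),(592,265)]),.044).round(4).tolist())
print("offc scene",pt("scene",g([(331,361),(356,285),(417,275)]),.039).round(4).tolist())
env.grab_frame("top")
s=env.silhouettes("top","brush")[0]["mask"]
def box(x,y,a,l,w,z):
    c,t=np.cos(a),np.sin(a); return [(x+c*i*l/2-t*j*w/2,y+t*i*l/2+c*j*w/2,z) for i in(1,-1) for j in(1,-1)]
K=8
S=cv2.resize(s.astype(np.float32),None,fx=K,fy=K,interpolation=cv2.INTER_LINEAR)>.5
def cost(p):
    I=np.zeros(S.shape,np.uint8)
    for q in (box(*p,.1,.028,0)+box(*p,.1,.028,.026), box(*p,.106,.034,.026)+box(*p,.106,.034,.04), box(*p,.084,.022,.04)+box(*p,.084,.022,.084)):
        h=cv2.convexHull(np.float32((px("top",q)+.5)*K-.5)); cv2.fillConvexPoly(I,h.round().astype(int),1)
    return 1-(S&(I>0)).sum()/(S|(I>0)).sum()
ys,xs=np.nonzero(s); c=pt("top",[(xs.mean(),ys.mean())],.04)[0]
b=min((minimize(cost,[c[0],c[1],a],method="Nelder-Mead",options=dict(initial_simplex=[[c[0],c[1],a],[c[0]+.01,c[1],a],[c[0],c[1]+.01,a],[c[0],c[1],a+.2]])) for a in(.2,.5)),key=lambda r:r.fun)
print("brush",b.x,np.degrees(b.x[2]),b.fun)
print(pt("top",f([(268,355),(228,272),(238,260)]),[.084,.04,.084]).round(4))
for n,z in(("mug",.05),("stapler",.015),("staple_box",.011)):
    e=env.recognise("top",n)[0]["extent"]; print(n,pt("top",[e[:2],e[2:]],z).round(3).tolist())
print(env.get_obs()["t"])
```

```text
table top [[0.5646, 0.1919], [0.5685, -0.0395], [0.447, -0.0399], [0.4404, 0.1886]]
table scene [[0.5649, 0.1873], [0.5649, -0.0315], [0.4472, -0.0347], [0.4383, 0.1927]]
ctr [0.50513134 0.07526855] yaw ex 0.8663145112514788 ey 1.3022380037165615
knob [[0.58510921 0.07918538 0.11      ]] [[0.58449065 0.08186701 0.11      ]]
offc top [[0.4878, 0.1091, 0.044], [0.5252, 0.0532, 0.044], [0.5069, 0.015, 0.044]]
offc scene [[0.4883, 0.1117, 0.039], [0.5261, 0.0555, 0.039], [0.5073, 0.0161, 0.039]]
brush [0.45752627 0.3417171  0.43504456] 24.926216974138768 0.0909408550917985
[[0.4199 0.3196 0.084 ]
 [0.4999 0.3655 0.04  ]
 [0.5079 0.3492 0.084 ]]Traceback (most recent call last):
  File "<stdin>", line 28, in <module>
IndexError: list index out of range
```

```bash
python3 -m inch '[[[0.029,-0.026,-0.006,0,0,4,-1],[0.029,-0.026,-0.006,0,0,4,-1],[0.029,-0.026,-0.006,0,0,4,-1],[0.029,-0.026,-0.006,0,0,4,-1],[0.029,-0.026,-0.006,0,0,4,-1],[0.029,-0.026,-0.006,0,0,4,-1],[0.029,-0.026,-0.006,0,0,4,-1],[0.029,-0.026,-0.006,0,0,4,-1],[0.029,-0.026,-0.006,0,0,4,-1],[0.029,-0.026,-0.006,0,0,4,-1]]]'
```

```text
t: 1.78
eef_pos: [0.4554, 0.3416, 0.1713]
eef_rot: [0.0, -0.216, 0.976, 0.0]
ft_force: [0.3, 0.2, 0.8]
finger_gap: 0.0854
grip_force: 0.0
```

```bash
python3 -m inch '[[[0.002,0,-0.03,0,0,0,-1],[0,0,-0.03,0,0,0,-1],[0,0,-0.03,0,0,0,-1],[0,0,-0.02,0,0,0,-1],[0,0,-0.012,0,0,0,-1],[0,0,0,0,0,0,-1]]]'
python3 - <<'E'
from h import *
f=env.grab_frame("scene"); cv2.imwrite("pics/s1.png",cv2.resize(f[170:330,180:380],None,fx=3.5,fy=3.5)[:,:,::-1])
E
```

```text
t: 2.28
eef_pos: [0.4541, 0.3418, 0.046]
eef_rot: [-0.003, -0.214, 0.977, -0.001]
ft_force: [-0.3, -0.1, -0.9]
finger_gap: 0.0854
grip_force: 0.0
```

View pics/s1.png

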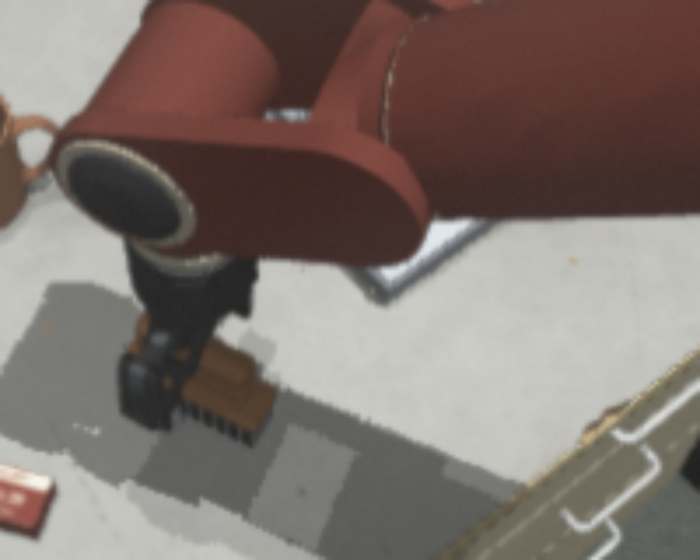

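The fingers (around 150,390) straddle the brush handle (230,370), with the off-cuts hidden behind the arm. I'm closing the gripper.

```bash
python3 -m inch '[[[0,0,0,0,0,0,1],[0,0,0,0,0,0,1],[0,0,0,0,0,0,1],[0,0,0,0,0,0,1],[0,0,0,0,0,0,1],[0,0,0,0,0,0,1],[0,0,0,0,0,0,1],[0,0,0,0,0,0,1],[0,0,0,0,0,0,1],[0,0,0,0,0,0,1]]]'
```

```text
t: 3.17
eef_pos: [0.4566, 0.3433, 0.0502]
eef_rot: [0.0, -0.215, 0.977, 0.0]
ft_force: [-1.8, -0.7, 5.9]
finger_gap: 0.0212
grip_force: 63.2
```

```bash
python3 -m inch '[[[0,0,0.02,0,0,0,1],[0,0,0.03,0,0,0,1],[0,0,0.03,0,0,-4,1],[0.01,-0.03,0.02,0,0,-4,1],[0.01,-0.035,0,0,0,-4,1],[0.01,-0.035,0,0,0,-4,1],[0.01,-0.03,0,0,0,-4,1],[0.01,-0.03,0,0,0,-4,1],[0,-0.018,0,0,0,0,1],[0,0,0,0,0,0,1]]]'
python3 - <<'E'
from h import *
f=env.grab_frame("scene"); a=f[120:270,210:400]
g=env.grab_frame("top"); b=g[140:290,200:390]
cv2.imwrite("pics/s2.png",cv2.resize(np.vstack([a,b]),None,fx=2,fy=2,interpolation=2)[:,:,::-1])
E
```

```text
t: 4.0
eef_pos: [0.506, 0.1619, 0.1481]
eef_rot: [-0.001, -0.005, 1.0, -0.001]
ft_force: [-0.0, 0.4, -1.2]
finger_gap: 0.0211
grip_force: 62.3
```

View pics/s2.png

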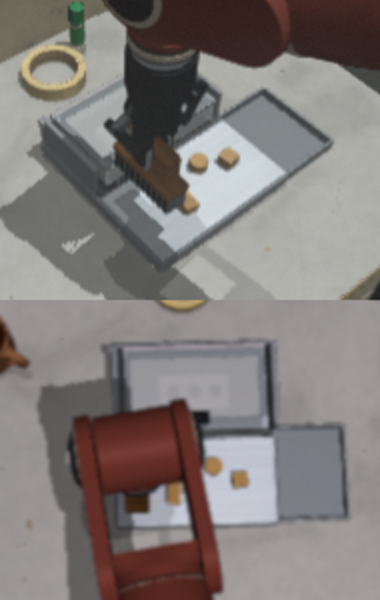

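Run:
```python
from h import *
print(pt("top",[(268.5,245.5)],[.138]).round(3), pt("scene",[(303.5,217),(303,223)],[.138,.098]).round(3),pt("scene",[(267,195)],[.138]).round(3))
for x in(.453,.559):
  for y in(.145,.179): print(x,y,px("scene",[(x,y,.138)]).round(1),px("top",[(x,y,.138)]).round(1))
```

```text
[[0.458 0.161 0.138]] [[0.446 0.159 0.138]
 [0.453 0.149 0.098]] [[0.549 0.186 0.138]]
0.453 0.145 [[306. 212.]] [[274.7 247.2]]
0.453 0.179 [[295.  219.2]] [[261.7 247.2]]
0.559 0.145 [[277.4 184.8]] [[274.6 207. ]]
0.559 0.179 [[266.6 191.1]] [[261.8 207. ]]
```

```bash
python3 -m inch '[[[0,0,-0.02,0,0,0,1],[0,0,-0.02,0,0,0,1],[0,0,-0.015,0,0,0,1],[0,0,-0.01,0,0,0,1],[0,0,0,0,0,0,1],[0,0,0,0,0,0,1]]]'
```

```text
t: 4.6
eef_pos: [0.5058, 0.1658, 0.084]
eef_rot: [-0.001, -0.007, 1.0, -0.0]
ft_force: [0.1, -0.2, -1.7]
finger_gap: 0.0215
grip_force: 62.4
```

```bash
python3 -m inch '[[[0,-0.012,-0.001,0,0,0,1],[0,-0.012,0,0,0,0,1],[0,-0.012,0,0,0,0,1],[0,-0.012,0,0,0,0,1],[0,-0.012,0,0,0,0,1],[0,-0.012,0,0,0,0,1],[0,-0.012,0,0,0,0,1],[0,-0.012,0,0,0,0,1],[0,-0.012,0,0,0,0,1],[0,-0.012,0,0,0,0,1]]]' &&  python3 -m inch '[[[0,-0.012,0,0,0,0,1],[0,-0.012,0,0,0,0,1],[0,-0.01,0,0,0,0,1],[0,-0.01,0,0,0,0,1],[0,-0.01,0,0,0,0,1],[0,-0.01,0,0,0,0,1],[0,-0.01,0,0,0,0,1],[0,-0.01,0,0,0,0,1],[0,-0.008,0,0,0,0,1],[0,-0.008,0,0,0,0,1]]]'
python3 - <<'E'
from h import *
f=env.grab_frame("scene"); a=f[120:270,210:400]
g=env.grab_frame("top"); b=g[140:290,200:390]
cv2.imwrite("pics/s3.png",cv2.resize(np.hstack([a,b]),None,fx=2.1,fy=2.1,interpolation=2)[:,:,::-1])
E
```

```text
t: 5.43
eef_pos: [0.5061, 0.0438, 0.0833]
eef_rot: [0.0, -0.007, 1.0, 0.0]
ft_force: [0.6, 0.2, -0.6]
finger_gap: 0.0209
grip_force: 62.4
t: 6.27
eef_pos: [0.5062, -0.0559, 0.0833]
eef_rot: [-0.0, -0.007, 1.0, -0.0]
ft_force: [-0.1, 0.2, -2.0]
finger_gap: 0.0208
grip_force: 62.4
```

View pics/s3.png

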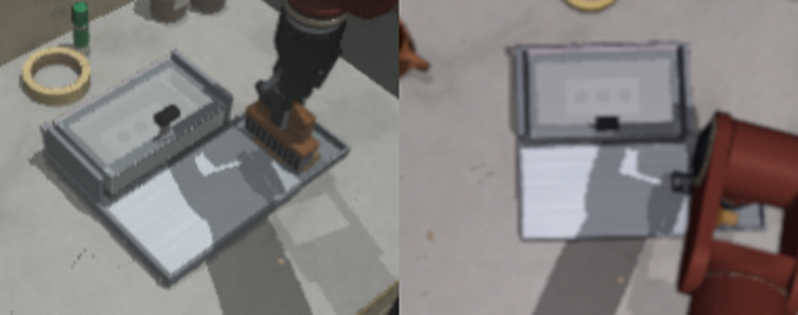

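```bash
python3 -m inch '[[[0,0,0.02,0,0,0,1],[0,0,0.03,0,0,0,1],[0,0.01,0.03,0,0,0,1],[0,0.03,0,0,0,0,1],[-0.004,0.035,0,0,0,0,1],[-0.004,0.035,0,0,0,0,1],[-0.004,0.035,0,0,0,0,1],[-0.004,0.035,0,0,0,0,1],[-0.004,0.035,0,0,0,0,1],[-0.004,0.035,0,0,0,0,1]]]' && python3 -m inch '[[[-0.004,0.035,0,0,0,0,1],[-0.004,0.035,0,0,0,0,1],[-0.004,0.035,0,0,0,0,1],[0,0.025,0,0,0,0,1],[0,0.01,0,0,0,0,1],[0,0,0,0,0,0,1]]]'
python3 - <<'E'
from h import *
f=env.grab_frame("scene"); a=f[120:270,210:400]
g=env.grab_frame("top"); b=g[140:290,200:390]
cv2.imwrite("pics/s4.png",cv2.resize(np.hstack([a,b]),None,fx=2.1,fy=2.1,interpolation=2)[:,:,::-1])
E
```

```text
t: 7.2
eef_pos: [0.4815, 0.197, 0.1634]
eef_rot: [0.0, -0.007, 1.0, 0.0]
ft_force: [0.3, 0.0, -0.7]
finger_gap: 0.0214
grip_force: 62.4
t: 7.7
eef_pos: [0.4696, 0.337, 0.1631]
eef_rot: [-0.0, -0.008, 1.0, 0.0]
ft_force: [-0.0, -0.9, -0.5]
finger_gap: 0.0212
grip_force: 62.6
```

View pics/s4.png

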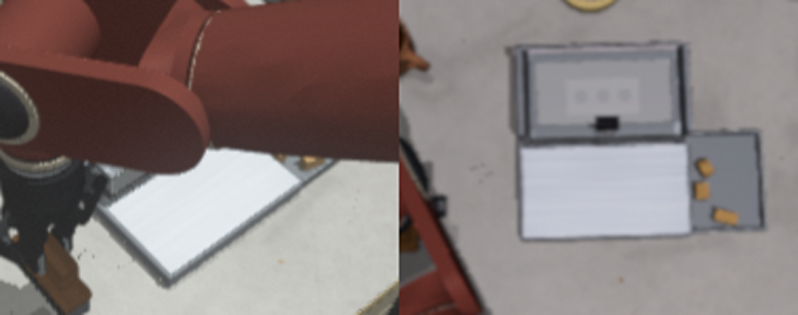

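All three off-cuts lie in the trough, at (704,168), (702,190) and (725,216) in the right half. I'm setting the brush down.

```bash
python3 -m inch '[[[0,0,-0.03,0,0,0,1],[0,0,-0.03,0,0,0,1],[0,0,-0.03,0,0,0,1],[0,0,-0.013,0,0,0,1],[0,0,-0.005,0,0,0,1],[0,0,-0.003,0,0,0,1],[0,0,-0.002,0,0,0,1],[0,0,0,0,0,0,1]]]'
```

```text
t: 8.47
eef_pos: [0.4714, 0.3354, 0.052]
eef_rot: [0.001, -0.007, 1.0, 0.001]
ft_force: [0.1, 0.4, -1.6]
finger_gap: 0.0215
grip_force: 62.4
```

```bash
python3 -m inch '[[[0,0,-0.001,0,0,0,1],[0,0,-0.001,0,0,0,1],[0,0,0,0,0,0,1],[0,0,0,0,0,0,1]]]'
```

```text
t: 8.8
eef_pos: [0.4714, 0.3357, 0.0502]
eef_rot: [0.001, -0.007, 1.0, 0.001]
ft_force: [-0.5, -1.3, 5.0]
finger_gap: 0.0209
grip_force: 63.2
```

```bash
python3 -m inch '[[[0,0,0,0,0,0,-1],[0,0,0,0,0,0,-1],[0,0,0,0,0,0,-1],[0,0,0,0,0,0,-1],[0,0,0,0,0,0,-1],[0,0,0,0,0,0,-1],[0,0,0,0,0,0,-1],[0,0,0,0,0,0,-1],[0,0,0,0,0,0,-1],[0,0,0,0,0,0,-1]]]' && python3 -m inch '[[[0,0,0.02,0,0,0,-1],[0,0,0.03,0,0,0,-1],[0,0,0.04,0,0,0,-1],[0,0,0.04,0,0,0,-1],[0,0,0.03,0,0,0,-1],[0,0,0.02,0,0,0,-1],[0,0,0,0,0,0,-1]]]'
```

```text
t: 9.63
eef_pos: [0.4702, 0.335, 0.0483]
eef_rot: [0.0, -0.007, 1.0, 0.0]
ft_force: [0.5, 0.3, -0.2]
finger_gap: 0.0851
grip_force: 0.0
t: 10.22
eef_pos: [0.4728, 0.3365, 0.2354]
eef_rot: [0.005, -0.007, 1.0, 0.003]
ft_force: [1.4, 1.5, 0.5]
finger_gap: 0.0849
grip_force: 0.0
```

```bash
python3 -m inch '[[[0.0125,-0.0286,0,0,0,0,-1],[0.0125,-0.0286,0,0,0,0,-1],[0.0125,-0.0286,0,0,0,0,-1],[0.0125,-0.0286,0,0,0,0,-1],[0.0125,-0.0286,0,0,0,0,-1],[0.0125,-0.0286,-0.01,0,0,0,-1],[0.0125,-0.0286,-0.01,0,0,0,-1],[0.0125,-0.0286,-0.01,0,0,0,-1],[0.0125,-0.0286,-0.01,0,0,0,-1],[0,0,0,0,0,0,-1]]]'
python3 - <<'E'
from h import *
f=env.grab_frame("scene"); a=f[120:270,210:400]
g=env.grab_frame("top"); b=g[140:290,180:370]
cv2.imwrite("pics/s5.png",cv2.resize(np.hstack([a,b]),None,fx=2.1,fy=2.1,interpolation=2)[:,:,::-1])
E
```

```text
t: 11.05
eef_pos: [0.5822, 0.0731, 0.184]
eef_rot: [-0.003, -0.004, 1.0, -0.001]
ft_force: [-0.2, 0.0, 0.1]
finger_gap: 0.0855
grip_force: 0.0
```

View pics/s5.png

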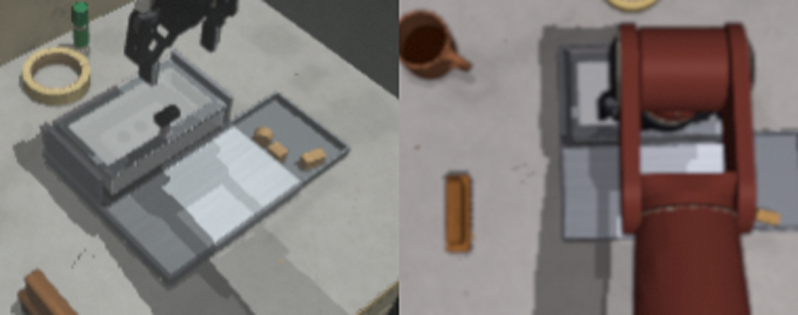

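The brush stands upright at (457,210), clear of the punch, and the three off-cuts are still in the trough. I'm going down onto the knob at (166,115).

```bash
python3 -m inch '[[[0,0,-0.02,0,0,0,-1],[0,0,-0.02,0,0,0,-1],[0,0,-0.015,0,0,0,-1],[0,0,0,0,0,0,-1],[0,0,0,0,0,0,-1]]]'
```

```text
t: 11.57
eef_pos: [0.5816, 0.0787, 0.1324]
eef_rot: [-0.001, -0.007, 1.0, 0.0]
ft_force: [-1.1, -0.1, 0.5]
finger_gap: 0.0853
grip_force: 0.0
```

```bash
python3 -m inch '[[[0.004,0.001,-0.015,0,0,0,-1],[0,0,-0.015,0,0,0,-1],[0,0,-0.012,0,0,0,-1],[0,0,0,0,0,0,-1],[0,0,0,0,0,0,-1],[0,0,0,0,0,0,-1]]]'
```

```text
t: 12.07
eef_pos: [0.5874, 0.0788, 0.0925]
eef_rot: [0.001, -0.007, 1.0, 0.0]
ft_force: [-0.1, -0.8, 0.8]
finger_gap: 0.0854
grip_force: 0.0
```

```bash
python3 -m inch '[[[0,0,0,0,0,0,1],[0,0,0,0,0,0,1],[0,0,0,0,0,0,1],[0,0,0,0,0,0,1],[0,0,0,0,0,0,1],[0,0,0,0,0,0,1],[0,0,0,0,0,0,1],[0,0,0,0,0,0,1],[0,0,0,0,0,0,1],[0,0,0,0,0,0,1]]]'
python3 - <<'E'
from h import *
f=env.grab_frame("scene"); a=f[120:220,200:330]
cv2.imwrite("pics/s6.png",cv2.resize(a,None,fx=5,fy=5,interpolation=2)[:,:,::-1])
E
```

```text
t: 12.9
eef_pos: [0.5868, 0.0798, 0.0919]
eef_rot: [0.0, -0.007, 1.0, 0.001]
ft_force: [-0.9, 5.0, 2.4]
finger_gap: 0.029
grip_force: 61.7
```

View pics/s6.png

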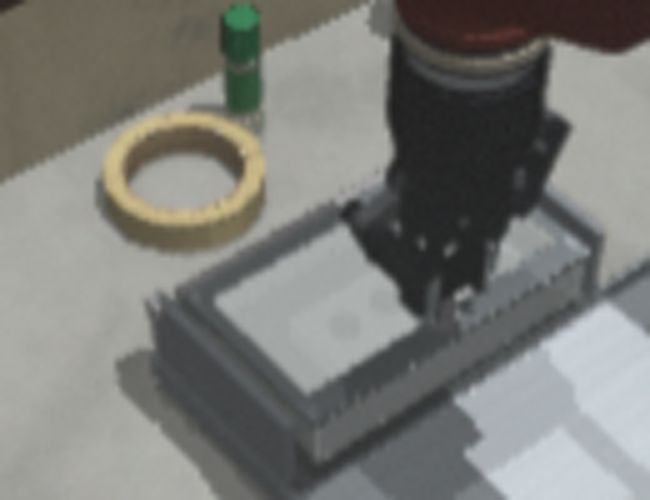

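```bash
python3 -m inch '[[[0.0018,0.0002,0.0046,0,0,0,1],[0.0019,0.0002,0.0045,0,0,0,1],[0.0022,0.0002,0.0044,0,0,0,1],[0.0023,0.0002,0.0043,0,0,0,1],[0.0025,0.0002,0.0042,0,0,0,1],[0.0027,0,0.0041,0,0,0,1],[0.0029,0,0.004,0,0,0,1],[0.0031,0,0.0038,0,0,0,1],[0.0032,0,0.0037,0,0,0,1],[0.0034,0,0.0036,0,0,0,1]]]'
```

```text
t: 13.78
eef_pos: [0.6114, 0.0804, 0.1316]
eef_rot: [-0.002, -0.007, 1.0, 0.001]
ft_force: [-1.3, 6.8, -10.3]
finger_gap: 0.0285
grip_force: 59.8
```

```bash
python3 -m inch '[[[0.0035,0.0003,0.0034,0,0,0,1],[0.0037,0.0003,0.0033,0,0,0,1],[0.0038,0.0003,0.0031,0,0,0,1],[0.004,0.0003,0.0029,0,0,0,1],[0.0041,0,0.0028,0,0,0,1],[0.0041,0,0.0026,0,0,0,1],[0.0043,0,0.0023,0,0,0,1],[0.0044,0,0.0022,0,0,0,1],[0,0,0,0,0,0,1],[0,0,0,0,0,0,1]]]'
python3 - <<'E'
from h import *
print(env.get_obs()["eef_pos"],env.get_obs()["ft_force"])
f=env.grab_frame("scene"); a=f[90:250,200:380]
g=env.grab_frame("top"); b=g[110:270,210:390]
cv2.imwrite("pics/s7.png",cv2.resize(np.hstack([a,b]),None,fx=2.2,fy=2.2,interpolation=2)[:,:,::-1])
E
```

```text
t: 14.62
eef_pos: [0.6438, 0.0812, 0.1547]
eef_rot: [-0.002, -0.007, 1.0, 0.0]
ft_force: [-4.2, 3.9, -7.2]
finger_gap: 0.0287
grip_force: 60.8
[0.64376042 0.0812464  0.15473494] [-4.16237804  3.89037902 -7.1558059 ]
```

View pics/s7.png

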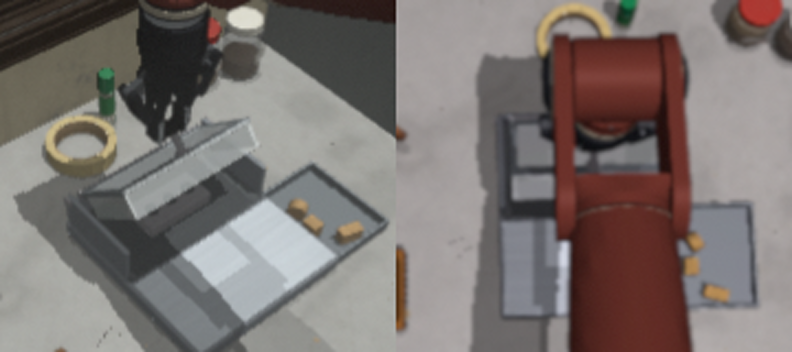

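```bash
python3 -m inch '[[[0.0007,0.0003,0.0005,0,0,0,1],[0,0,0,0,0,0,1],[0,0,0,0,0,0,1],[0,0,0,0,0,0,1],[0,0,0,0,0,0,1],[0,0,0,0,0,0,1]]]'
python3 - <<'E'
from h import *
for d in(0,40,45,50):
    a=np.radians(178.54-d); x=.692+.11804*np.cos(a); z=.072+.11804*np.sin(a)
    print(d,((px("scene",[(x,.17,z),(x,.079,z),(x,-.02,z)])-[200,90])*2.2).round(0).tolist())
E
```

```text
t: 15.22
eef_pos: [0.6441, 0.0813, 0.1549]
eef_rot: [-0.002, -0.007, 1.0, 0.0]
ft_force: [-3.7, 3.2, -7.7]
finger_gap: 0.0285
grip_force: 60.8
0 [[144.0, 246.0], [202.0, 211.0], [262.0, 176.0]]
40 [[129.0, 188.0], [191.0, 154.0], [253.0, 119.0]]
45 [[125.0, 180.0], [187.0, 146.0], [249.0, 111.0]]
50 [[121.0, 172.0], [183.0, 138.0], [246.0, 104.0]]
```

Run:
```python
from h import *
f=env.grab_frame("scene")[:,:,::-1]; a=cv2.resize(f[130:200,225:325],None,fx=7.5,fy=7.5,interpolation=2)
cv2.imwrite("pics/raw8.png",a)
k=lambda p:tuple(int(v) for v in ((np.array(p)-[225,130]+.5)*7.5).round())
for d,col in((35,(255,0,0)),(40,(0,255,0)),(45,(0,0,255)),(50,(255,0,255))):
    al=np.radians(178.54-d); x=.692+.11804*np.cos(al); z=.072+.11804*np.sin(al)
    for y0,y1 in((.175,.155),(.11,.10),(.03,.02),(-.005,-.02)):
        p=px("scene",[(x,y0,z),(x,y1,z)]); cv2.line(a,k(p[0]),k(p[1]),col,1)
cv2.imwrite("pics/s8.png",a)
```

```text
(no output)
```

View pics/s8.png

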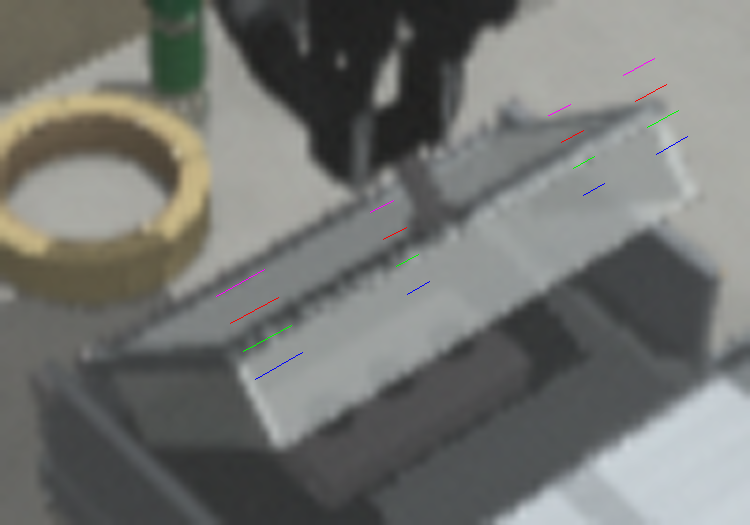

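Run:
```python
from h import *
I0=cv2.imread("pics/scene0.png",0); I1=cv2.cvtColor(env.grab_frame("scene"),cv2.COLOR_RGB2GRAY)
def prof(I,d,y0,y1):
    al=np.radians(178.54-d); x=.692+.11804*np.cos(al); z=.072+.11804*np.sin(al)
    y=np.linspace(y0,y1,80); p=px("scene",np.c_[x+0*y,y,z+0*y]).astype(np.float32)
    return int(cv2.remap(I,p[:,0].reshape(-1,1),p[:,1].reshape(-1,1),1).mean())
for y0,y1 in((.12,.16),(-.01,.04)):
    print("rest",[(d,prof(I0,d,y0,y1)) for d in range(-9,10)])
    print("now",[(d,prof(I1,d,y0,y1)) for d in range(32,52)])
```

```text
rest [(-9, 90), (-8, 90), (-7, 90), (-6, 90), (-5, 90), (-4, 92), (-3, 95), (-2, 100), (-1, 107), (0, 112), (1, 116), (2, 118), (3, 118), (4, 117), (5, 117), (6, 117), (7, 117), (8, 118), (9, 121)]
now [(32, 157), (33, 154), (34, 152), (35, 151), (36, 151), (37, 151), (38, 147), (39, 142), (40, 133), (41, 110), (42, 86), (43, 91), (44, 114), (45, 126), (46, 129), (47, 129), (48, 128), (49, 127), (50, 120), (51, 103)]
rest [(-9, 91), (-8, 92), (-7, 92), (-6, 92), (-5, 92), (-4, 91), (-3, 90), (-2, 89), (-1, 88), (0, 91), (1, 98), (2, 106), (3, 113), (4, 116), (5, 118), (6, 117), (7, 116), (8, 115), (9, 113)]
now [(32, 153), (33, 153), (34, 152), (35, 153), (36, 153), (37, 153), (38, 153), (39, 150), (40, 142), (41, 133), (42, 126), (43, 114), (44, 111), (45, 121), (46, 131), (47, 139), (48, 145), (49, 151), (50, 158), (51, 163)]
```

```bash
python3 -m inch '[[[0.001,0,0.0002,0,0,0,1],[0.001,0,0.0002,0,0,0,1],[0.001,0,0.0001,0,0,0,1],[0,0,0,0,0,0,1],[0,0,0,0,0,0,1],[0,0,0,0,0,0,1],[0,0,0,0,0,0,1]]]'
python3 - <<'E'
from h import *
I1=cv2.cvtColor(env.grab_frame("scene"),cv2.COLOR_RGB2GRAY)
def prof(I,d,y0,y1):
    al=np.radians(178.54-d); x=.692+.11804*np.cos(al); z=.072+.11804*np.sin(al)
    y=np.linspace(y0,y1,80); p=px("scene",np.c_[x+0*y,y,z+0*y]).astype(np.float32)
    return int(cv2.remap(I,p[:,0].reshape(-1,1),p[:,1].reshape(-1,1),1).mean())
for y0,y1 in((.12,.16),(-.01,.04)):
    print("now",[(d,prof(I1,d,y0,y1)) for d in range(38,52)])
o=env.get_obs(); print(o["eef_pos"],o["qvel"].round(4))
env.grab_frame("top")
for n in("brush","mug","stapler","staple_box","offcut_0"):print(n,[[round(float(v)) for v in r["extent"]] for r in env.recognise("top",n)][:4])
E
```

```text
t: 15.9
eef_pos: [0.6468, 0.0813, 0.1561]
eef_rot: [-0.002, -0.007, 1.0, 0.0]
ft_force: [-6.7, 5.2, -4.8]
finger_gap: 0.0288
grip_force: 60.9
now [(38, 151), (39, 148), (40, 138), (41, 119), (42, 104), (43, 88), (44, 88), (45, 108), (46, 122), (47, 126), (48, 126), (49, 125), (50, 119), (51, 104)]
now [(38, 153), (39, 154), (40, 155), (41, 156), (42, 162), (43, 160), (44, 139), (45, 119), (46, 120), (47, 130), (48, 138), (49, 146), (50, 154), (51, 161)]
[0.64680724 0.08130579 0.15615586] [-0.0021  0.0008  0.0005  0.0023 -0.0008 -0.0009]
brush [[202, 224, 214, 261]]
mug [[175, 144, 212, 178], [260, 165, 330, 201]]
stapler []
staple_box [[148, 231, 169, 255]]
offcut_0 [[263, 160, 332, 200], [148, 235, 168, 252]]
```

```bash
python3 -c "
from workcell import env
print(env.sign_off())"
```

```text
the job is handed in; nothing more can be done
None
```

I handed the job in with the guard held at about 45 degrees (two estimates, 44 and 46), the three off-cuts in the trough and the brush standing on its bristles clear of the punch; I didn't touch the mug, stapler or staple box, though the final check didn't detect the stapler.

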